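# Hold a cell row in the window of the check stand

## Task

Get the single-row battery pack into the check stand: throw the upright cam lever over, fully down to its side, which frees the shutter, draw the shutter fully open by its tab, then take the single row of four cells (not the double-row pack) and lower it upright through the window of the guard plate until its lower end is about 25 mm below the guard plate's top. Finish while holding it there in the gripper, hanging freely and still in the window; do not force it against the window, and leave the other things on the bench where they are.

Things in the scene. Friction and masses are not known exactly. Their poses are not given: they have to be found in the camera images.
- stand: Check stand, fixed to the bench: dark base plate, two grey side cheeks, and on them a level bare-metal guard plate 100 x 136 mm whose top is 90 mm above the bench. Origin on the bench straight below the window's centre; x points to its back, away from the robot, y to its left, z up. Guard plate spans x -47 to +53 mm, y -68 to +68 mm. Base plate spans x -125 to +60 mm, y -75 to +75 mm (to +115 mm under the lever bracket).
- window (a point): Centre of the window in the guard plate, at the level of the plate's top (90 mm above the bench); axes as the stand. The window is a slot 23.4 mm wide along x and 90 mm long along y, square to the stand, through a plate 8 mm thick. Round it stands a bevelled lip, 4 mm high, flaring outward at 45 degrees as a lead-in. Below it is free space down to two small probe pins 32 mm above the bench.
- shutter (a joint): Shutter, a dark steel sheet 4 mm thick (76 to 80 mm above the bench) that closes the window from below, with a folded-down front flange. Slides level toward the stand's front (-x of the stand): 0 closed, 0.044 m fully open, where it stops; the window is clear from 0.038. Drags with about 1.5 N and stays where left. The cam lever's nose bars it until the lever is thrown (some 3 mm of play).
- shutter_tab (a point): Middle of the upper edge of the shutter's pull tab: an upright black plate 8 mm thick (along the stand's x), 36 mm wide (along y), rising from the sheet (80 mm above the bench) to 115 mm. It stands in front of the guard plate, 95 mm in front of the window's centre when closed, 139 mm when open. A free gap of 44 mm lies between it and the guard plate when closed.
- cam_lever (a joint): Cam lever at the left front of the stand. 0 to 0.08: upright, locked; grows as the lever is thrown outward to the stand's left (+y) about a level hinge along the stand's x; 1.45 rad is its stop, handle lying nearly level; fully thrown means over 1.2. Stiff (about 0.06 N m): stays where left.
- lever_hinge (a point): Point on the cam lever's hinge axis (level, along the stand's x), 64 mm in front of and 82 mm to the left of the window's centre, 78 mm above the bench.
- lever_tip (a point): End of the cam lever's handle, 70 mm from the hinge axis. The handle is a black round grip of 16 mm diameter on the last 34 mm, with a flat 9 mm steel bar below it. Upright, the end is 148 mm above the bench.
- cell_row: Single-row battery pack: four purple cells side by side, standing upright on the bench, 21.4 mm thick, 86.4 mm long, 70 mm tall, about 0.28 kg. Its x axis points up, y runs along the row, z across the thickness; the origin is on one broad face at mid height: use the two points for its middle. A fixed welder cabinet, 380 mm tall, stands on the bench behind the packs (its front 0.2 m or more away): carry the row along the near side of the bench, clear of it.
- row_foot (a point): Centre of the lower end of the single-row pack (thickness and length both centred); axes as cell_row.
- row_top (a point): Centre of the upper end of the single-row pack, 69.3 mm above row_foot; axes as cell_row. Grasp across the 21.4 mm thickness, within about 20 mm of the upper end, so that the fingers stay above the guard.
- double_pack: Double-row pack of eight purple cells, upright, 43 x 93 x 79 mm: too thick for the window, leave it. Origin under its centre. It and the single row may change places.
- tape: Roll of amber tape lying flat, 80 mm across, 12 mm high; bystander. Origin under its centre.
- cutter: Small red-handled cutter lying flat, 54 x 142 x 12 mm; bystander. Origin under its centre.
- driver: Screwdriver with a yellow handle lying flat, 185 mm long; bystander. Origin under its centre.
Not all that is in view belongs to the job. There is more than one size of the cell_row; the job needs the largest.

How it is judged:
By the outcome, as a careful person would: the job done as asked, in the order asked, and still so for the second after the job is handed in, while the arm keeps its last pose, push and grip.
It also fails if it takes over 70 s, if anything falls off the work surface, if the arm or the gripper's body presses on something with over 40 N, if the wrist force passes 120 N, or if a joint passes its speed limit or range.

## Robot

A 6-joint arm with a two-finger parallel gripper is mounted at the origin on a cart in front of the work surface, level with it; the furniture and walls round the work are solid. World frame = base frame: x ahead of the robot, y to its left, z up, the work surface at z = 0. Lengths are in m, angles in degrees, forces in N, time in s.
With the tool pointing down it reaches from about 0.3 to 0.85 m from the base axis. Payload 4.2 kg.
Tool frame: the origin (TCP) lies on the centre line of the jaws, within the pads' length; the fingertips stand 17 mm ahead of it and the grasp point (between the pads) lies 2 mm behind it (ctrl.tip_extent is the distance from the TCP to the fingertips, in m); z points along the fingers, y is the line along which they close (so a half turn about z gives the same grasp; the last joint's range is limited). The gripper opens to 91 mm and grips with 3 to 60 N. Pads are 32 mm wide; open, the fingers measure 118 mm over their backs; the gripper's body (76 mm by 178 mm) begins 60 mm behind the grasp point.
Start: joints at [73.74, 18.312, 89.639, -0, 72.044, -1.146], TCP at [0.15, 0.555, 0.231] pointing down, gripper open.
Joint ranges: [-177.97, 177.97], [-48.28, 115.42], [12.27, 149.76], [-77.06, 257.06], [2.81, 150.46], [-146.56, 146.56]. Speed limits (degrees/s): [147.25, 147.25, 180, 180, 180, 180].

## Interface

Orientations are given as [roll, pitch, yaw] about the fixed x, y, z axes, in that order (R = Rz(yaw) Ry(pitch) Rx(roll)).
In Python, from station import ctrl gives the robot as it stands. The module is installed in compiled form; this text tells all that it offers.
- The arm moves only by the tool servo_tool, never from a script. Its argument "moves" is text: rows parted by semicolons, each of 6 numbers parted by spaces: the shift along the tool's x, y, z each as a share of 0.03 m, from -1 to 1, then the turn, a rotation vector about the tool's x, y, z each as a share of 180 degrees, from -1 to 1. A call has 1 to 20 rows; each row shifts and turns the commanded pose from where the row before left it, along the tool's axes as they then stand; what a row does not reach is not made up. A row lasts 1/10 s, in which the tool goes at most 50 mm and 8.59 degrees, less where a joint would pass 70% of its speed; a pose out of reach is approached as far as the arm can. A call with a number of a shift or a turn outside -1 to 1 is refused whole. A call with a gripper value outside its range is refused whole. "gripper" is the closure, from 0 (fully open) to 1 (shut), set as the call begins (left out, the last holds). The fingers move at their own pace and stop on an object; the grip force is fixed at half the most. Time passes only in rows, so rows that do not move let the fingers close. It gives the time, the measured TCP pose, the force, the opening and the grip force at its end, in the units of the state.
- ctrl.get_state(): the state, without advancing time (a new reading comes with each control period).
- ctrl.capture(name): name is "side" or "top" or "wrist"; returns (picture, depth): 480x640x3 uint8, red, green, blue; 480x640 float32, m along the optical axis (not along the pixel's ray), 0 where there is no reading.
- ctrl.calibration(name): a dict with "mtx" (3x3 intrinsics, pixels), "position" and "orientation" of the camera in the world. Camera axes: x right, y down, z forward; pixel columns grow to the right and rows downward; lengths in m; the calibration is good to about 2 mm. A picture is of the moment at which its call begins: read the wrist's pose just before it. calibration takes no time and is no camera call; for the wrist camera it gives the pose at the moment of the call.
- ctrl.close_job(): hands the job in; it is judged then, once.
The state is a dict: "time": time; "qpos": joint angles; "qvel": joint speeds; "effort": joint torques, N m; "ee_pos": TCP position; "ee_rot": TCP orientation; "contact_force": force on the tool from outside, world axes, zero at the start; "torque": the same for the moment, N m; "grip_width": finger opening in m; "finger_force": force on a finger pad.
Only numpy, scipy, OpenCV 4.12 (cv2) and the standard library are available. Lean on these libraries where they do the work, as an engineer would, in place of code of your own. Each camera call takes 0.05 s, during which the arm holds its last target. There are 200 camera calls.

## Working session

There is one attempt and no reset: what is moved stays moved. The work goes in short steps, Python scripts to look and compute and a tool call to move; the robot and the scene stay as the last step left them, time stands still between calls to the robot, and variables do not carry over. Pictures are saved under pics/ and viewed, at most 12 in all, crops included, and the job is handed in when it is done.

Besides the shell and the picture viewer there is one more tool, called after "Request:" as a command line: name --argument value ..., lists and objects as JSON in quotes. servo_tool: Moves the arm, as the interface text tells. Shift numbers are shares of 0.03 m and turn numbers shares of 180 degrees, none past 1 either way. Its arguments: {"type":"object","properties":{"moves":{"type":"string"},"gripper":{"type":"number"}},"required":["moves"]}

```bash
mkdir -p pics; cat > h.py <<'E'
import numpy as np, cv2
from station import ctrl
from scipy.spatial.transform import Rotation as R
def cam(name):
    c=ctrl.calibration(name); o=np.array(c["orientation"],float)
    M=o if o.shape==(3,3) else R.from_euler("xyz",o,degrees=True).as_matrix()
    return np.array(c["mtx"]),np.array(c["position"]),M
def snap(name,f):
    K,p,M=cam(name); im,d=ctrl.capture(name)
    cv2.imwrite(f"pics/{f}.png",im[:,:,::-1]); np.savez(f"pics/{f}.npz",im=im,d=d,K=K,p=p,M=M)
def load(f):
    return np.load(f"pics/{f}.npz")
def pt(z,u,v,r=1):
    d=z["d"][v-r:v+r+1,u-r:u+r+1]; d=np.median(d[d>0])
    return z["p"]+z["M"]@(d*np.linalg.solve(z["K"],[u,v,1]))
def ptz(z,u,v,h):
    r=z["M"]@np.linalg.solve(z["K"],[u,v,1]); return z["p"]+r*(h-z["p"][2])/r[2]
def cloud(z):
    v,u=np.mgrid[:480,:640]; d=z["d"]
    return z["p"]+(np.stack([u,v,np.ones_like(u)],-1)@np.linalg.inv(z["K"]).T*d[...,None])@z["M"].T
E
python3 - <<'E'
from h import *
print(ctrl.get_state()); print(ctrl.calibration("top")); print(ctrl.calibration("wrist"))
snap("top","top0"); snap("side","side0")
E
```

```text
{'time': 0.0, 'qpos': array([ 7.37388500e+01,  1.83512291e+01,  8.97069258e+01,  1.05664735e-03,
        7.20452127e+01, -1.14654017e+00]), 'qvel': array([0.15037324, 0.02601823, 0.11005187, 0.03475914, 0.0558621 ,
       0.01841364]), 'effort': array([-9.47315275e-04, -4.12453401e+01, -2.31962532e+01,  7.24399835e-02,
        4.58160380e-02, -1.56273081e-04]), 'ee_pos': array([0.14979471, 0.55463941, 0.23012088]), 'ee_rot': array([-1.79896673e+02, -3.07273847e-03,  1.64885061e+02]), 'contact_force': array([ 0.14523   , -0.70747   ,  1.13023872]), 'torque': array([0.01735737, 0.01278299, 0.04269123]), 'finger_force': 0.0, 'grip_width': 0.09123524674430715}
{'mtx': array([[441.34809751,   0.        , 327.40937759],
       [  0.        , 441.34809751, 240.24287019],
       [  0.        ,   0.        ,   1.        ]]), 'position': array([ 0.34823173, -0.10408123,  1.15843853]), 'orientation': array([-170.12800213,    0.67300679,  -91.31860754])}
{'mtx': array([[365.3059398 ,   0.        , 319.35085643],
       [  0.        , 365.3059398 , 234.35156668],
       [  0.        ,   0.        ,   1.        ]]), 'position': array([0.07893295, 0.57281157, 0.38327246]), 'orientation': array([1.64999793e+02, 1.29707814e-01, 7.48755393e+01])}
```

View pics/top0.png

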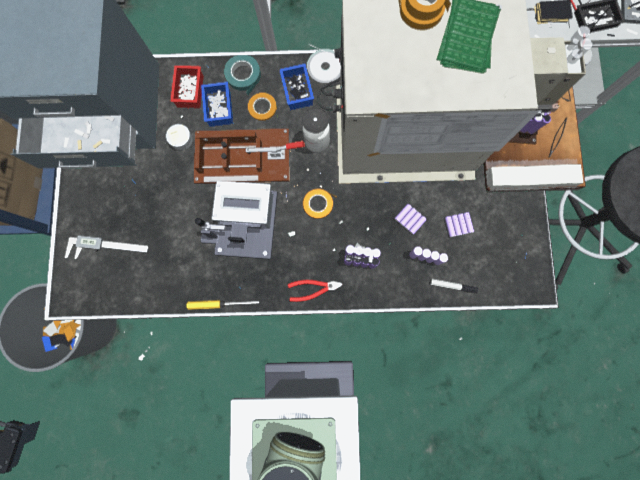

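View pics/side0.png

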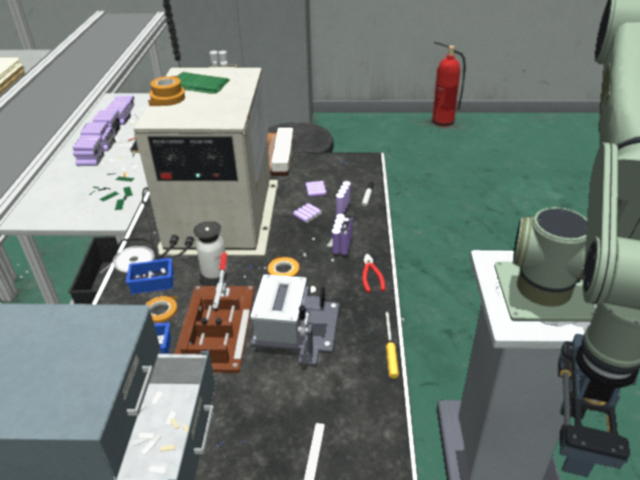

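The top view shows the stand near (240,215) with its lever at (203,225) and tab at (237,238). The double pack is at (362,255). Candidates for the row are the upright row at (429,255) and the flat packs at (410,218) and (459,224). I'll take a closer crop to choose.

```bash
python3 - <<'E'
from h import *
z=load("top0"); im=z["im"][:,:,::-1]
a=cv2.resize(im[195:275,335:485],None,fx=5.3,fy=5.3,interpolation=cv2.INTER_CUBIC)[:,:795]
b=cv2.resize(im[175:265,190:285],None,fx=4,fy=4,interpolation=cv2.INTER_CUBIC)
cv2.imwrite("pics/c1.png",a); cv2.imwrite("pics/c2.png",b)
C=cloud(z)
for n,u,v in [("row",429,254),("dbl",362,250),("flat1",410,218),("flat2",459,224),("plate",218,190),("plate",262,192),("lev",200,222),("bench",300,260),("tape",318,193)]: print(n,pt(z,u,v).round(4))
E
```

```text
row [ 0.4971 -0.3474  0.0686]
dbl [ 0.5113 -0.1813  0.0686]
flat1 [ 0.6022 -0.3156  0.0128]
flat2 [ 0.5828 -0.444   0.0123]
plate [0.6696 0.1764 0.0896]
plate [0.6617 0.0656 0.0889]
lev [0.576  0.2028 0.145 ]
bench [ 0.4985 -0.0216  0.0026]
tape [ 0.678  -0.0728  0.0102]
```

View pics/c1.png

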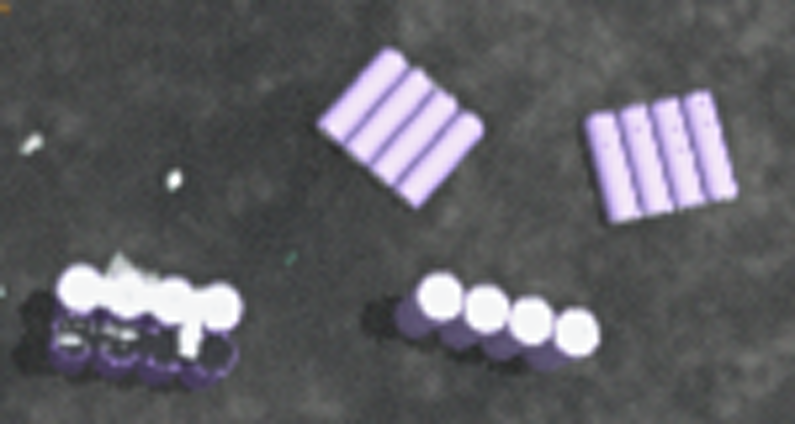

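View pics/c2.png

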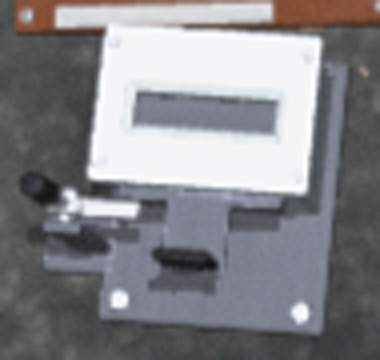

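Crop c1 shows one upright white-topped row, spanning (418,251) to (444,258) in the full picture. Its height is 69 mm and its pitch about 21.7 mm, so it is the full-size row. The flat packs at (410,218) and (459,224) are smaller decoys, and the one at (362,255) is the double. Crop c2 shows the plate, the window, the tab at (236,240) and the lever knob at (199,222).

```bash
cat >> h.py <<'E'
def rect(C,lo,hi,box):
    m=(C[...,2]>lo)&(C[...,2]<hi)&(C[...,0]>box[0])&(C[...,0]<box[1])&(C[...,1]>box[2])&(C[...,1]<box[3])
    P=C[m]; r=cv2.minAreaRect((P[:,:2]*1000).astype(np.float32)); return len(P),np.round(r[0],1),np.round(r[1],1),round(r[2],2),P.mean(0).round(4)
E
python3 - <<'E'
from h import *
z=load("top0"); C=cloud(z)
print("plate",rect(C,.084,.0925,(.55,.75,.02,.25)))
print("row",rect(C,.06,.08,(.44,.55,-.42,-.28)))
print("dbl",rect(C,.05,.09,(.44,.58,-.27,-.12)))
# window corners from crop c2 (inner dark)
for u,v in [(136,92),(277,103),(273,134),(132,125)]:
    print("win",ptz(z,190+u/4,175+v/4,.09).round(4))
for u,v in [(155,258),(215,262)]: print("tab",ptz(z,190+u/4,175+v/4,.115).round(4))
print("knob",ptz(z,190+40/4,175+187/4,.148).round(4))
E
```

```text
plate (1718, array([621.5, 131.4]), array([160.2, 136.5]), 84.0, array([0.6359, 0.1202, 0.0888]))
row (251, array([ 496.6, -350.8]), array([84.6, 21.1]), 73.91, array([ 0.496 , -0.3508,  0.0679]))
dbl (538, array([ 497.9, -182.1]), array([85.9, 43.3]), 81.29, array([ 0.4969, -0.1816,  0.0684]))
win [0.6483 0.1608 0.09  ]
win [0.6389 0.0723 0.09  ]
win [0.6191 0.0747 0.09  ]
win [0.6271 0.1629 0.09  ]
tab [0.5378 0.1414 0.115 ]
tab [0.5345 0.1052 0.115 ]
knob [0.5759 0.202  0.148 ]
```

The stand's yaw is about -6.1° and the window centre about (0.633, 0.115). At tool yaw 84°, tool x lies along stand y and tool y along stand x. I'll turn, then go above the stand for a close look.

Request:
servo_tool --moves "0 0 -1 0 0 0.045;0 0 -1 0 0 0.045;0 0 -1 0 0 0.045;0 0 0 0 0 0.045;0 0 0 0 0 0.045;0 0 0 0 0 0.045;0 0 0 0 0 0.045;0 0 0 0 0 0.045;0 0 0 0 0 0.045;0 0 0 0 0 0.045" --gripper 1

```text
time: 1.1
ee_pos: [0.1498, 0.5549, 0.3204]
ee_rot: [-180.0, 0.1, 83.6]
contact_force: [-0.4, -0.4, -0.3]
grip_width: 0.0141
finger_force: 0.0
```

Request:
servo_tool --moves "-0.63 0.73 0 0 0 0;-0.63 0.73 0 0 0 0;-0.63 0.73 0 0 0 0;-0.63 0.73 0 0 0 0;-0.63 0.73 0 0 0 0;-0.63 0.73 0 0 0 0;-0.63 0.73 0 0 0 0;-0.63 0.73 0 0 0 0;-0.63 0.73 0 0 0 0;-0.63 0.73 0 0 0 0;-0.63 0.73 0 0 0 0;-0.63 0.73 0 0 0 0;-0.63 0.73 0 0 0 0;-0.63 0.73 0 0 0 0;-0.63 0.73 0 0 0 0;-0.63 0.73 0 0 0 0;-0.63 0.73 0 0 0 0;-0.63 0.73 0 0 0 0;0 0 0 0 0 0;0 0 0 0 0 0"

```text
time: 3.1
ee_pos: [0.5055, 0.1746, 0.3203]
ee_rot: [-179.9, 0.0, 83.8]
contact_force: [0.1, 0.7, 0.5]
grip_width: 0.0002
finger_force: 0.0
```

```bash
python3 - <<'E'
from h import *
s=ctrl.get_state(); print(s["ee_pos"],s["ee_rot"],s["qpos"],s["grip_width"])
snap("wrist","w1")
E
```

```text
[0.50551666 0.17457316 0.32034653] [-1.79907967e+02  3.92229260e-03  8.38131428e+01] [1.77993594e+01 1.22014533e+01 8.53418000e+01 3.41180839e-02
 8.25424281e+01 2.39817662e+01] 0.00022817528471738343
```

View pics/w1.png

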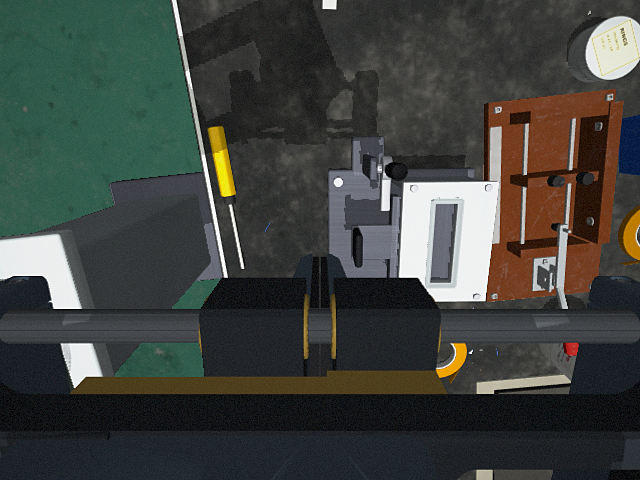

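The wrist picture shows the lever knob at (397,171), the tab at (358,246) and the window spanning (433,200) to (460,285) in the white plate, with the lever base to the left of the plate. I'll measure from the depth.

```bash
python3 - <<'E'
from h import *
z=load("w1"); C=cloud(z); im=z["im"]
# plate top: flood component of z ~0.09
m=((C[...,2]>.085)&(C[...,2]<.0935)&(im.min(2)>150)).astype(np.uint8)
n,l,st,ce=cv2.connectedComponentsWithStats(m); k=l[230,415]; P=C[l==k]
r=cv2.minAreaRect((P[:,:2]*1000).astype(np.float32)); print("plate",len(P),r,P[:,2].mean(), "box",cv2.boxPoints(r).round(1).tolist())
print("tab",rect(C,.108,.12,(.5,.57,.08,.16)))
print("knob",rect(C,.135,.155,(.53,.63,.16,.25)))
big=cv2.resize(im[120:310,320:510,::-1],None,fx=3.1,fy=3.1,interpolation=cv2.INTER_CUBIC); cv2.imwrite("pics/c3.png",big)
E
```

```text
plate 8411 ((638.050537109375, 117.22396850585938), (136.64256286621094, 100.85137939453125), 84.34087371826172) 0.08971491979067085 box [[581.0999755859375, 54.20000076293945], [681.5, 44.29999923706055], [695.0, 180.1999969482422], [594.5999755859375, 190.1999969482422]]
tab (258, array([540.2, 127.4]), array([35.2,  7.6]), 86.02, array([0.5403, 0.1282, 0.1136]))
knob (275, array([579.2, 207.9]), array([15. , 14.7]), 40.91, array([0.5785, 0.2085, 0.146 ]))
```

View pics/c3.png

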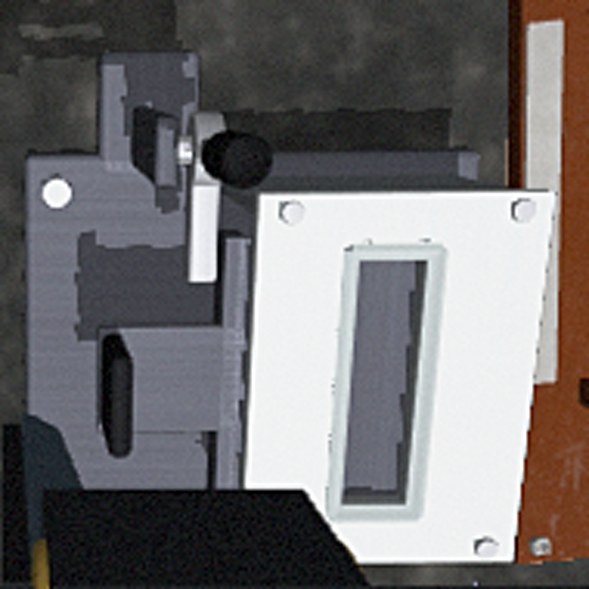

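The stand checks out: window (0.6351, 0.1175), yaw -5.7°, and both tab and knob agree within 3 mm. Next I'll bring the closed fingers to the inner side of the lever.

Request:
servo_tool --moves "0.05 0.59 0 0 0 -0.0028;0.05 0.59 0 0 0 0;0.05 0.59 0 0 0 0;0.05 0.59 0 0 0 0;0 0 0.72 0 0 0;0 0 0.72 0 0 0;0 0 0.72 0 0 0;0 0 0.72 0 0 0;0 0 0.72 0 0 0;0 0 0.72 0 0 0;0 0 0.72 0 0 0;0 0 0.72 0 0 0;0 0 0 0 0 0"

```text
time: 4.45
ee_pos: [0.5739, 0.1743, 0.1453]
ee_rot: [-179.6, 0.1, 84.5]
contact_force: [-0.4, 0.8, 0.1]
grip_width: 0.0004
finger_force: 0.0
```

```bash
cat >> h.py <<'E'
W=np.array([.6351,.1175]); A=np.radians(-5.66); S=np.array([[np.cos(A),np.sin(A)],[-np.sin(A),np.cos(A)]])
def st():
    s=ctrl.get_state(); e=s["ee_pos"]; print("t",s["time"],"stand xy",(S@(e[:2]-W)).round(4),"tipz",round(e[2]-.017,4),"rot",s["ee_rot"].round(2),"F",s["contact_force"].round(1),"w",round(s["grip_width"],4),"ff",s["finger_force"])
E
python3 -c "
from h import *
st()"
```

```text
t 4.45 stand xy [-0.0665  0.0505] tipz 0.1283 rot [-1.7963e+02  1.2000e-01  8.4480e+01] F [-0.4  0.8  0.1] w 0.0004 ff 0.0
```

Request:
servo_tool --moves "0.125 0.04 0 0 0 0;0.125 0.03 0 0 0 0;0.167 0 0 0 0 0;0.167 0 0 0 0 0;0.167 0 0.025 0 0 0;0.167 0 0.025 0 0 0;0.158 0 0.05 0 0 0;0.158 0 0.05 0 0 0;0.15 0 0.092 0 0 0;0.15 0 0.092 0 0 0;0.125 0 0.117 0 0 0;0.125 0 0.117 0 0 0;0.1 0 0.133 0 0 0;0.1 0 0.133 0 0 0;0 0 0 0 0 0"

```text
time: 5.95
ee_pos: [0.5843, 0.2331, 0.1222]
ee_rot: [-179.9, 0.0, 84.4]
contact_force: [-0.1, 0.4, 0.3]
grip_width: 0.0003
finger_force: 0.0
```

Request:
servo_tool --moves "0.067 0 0.15 0 0 0;0.067 0 0.15 0 0 0;0.017 0 0.073 0 0 0;0.017 0 0.073 0 0 0;0 0 0 0 0 0"

```text
time: 6.45
ee_pos: [0.5851, 0.2378, 0.1094]
ee_rot: [-180.0, 0.0, 84.4]
contact_force: [-0.2, 0.3, -0.2]
grip_width: 0.0003
finger_force: 0.1
```

```bash
python3 -c "
from h import *
st()"
```

```text
t 6.45 stand xy [-0.0616  0.1147] tipz 0.0924 rot [-1.7999e+02  1.0000e-02  8.4400e+01] F [-0.2  0.3 -0.2] w 0.0003 ff 0.05581752222497016
```

Request:
servo_tool --moves "0.03 0 0.04 0 0 0;0.03 0 0.04 0 0 0;0.03 0 0.03 0 0 0;0 0 0 0 0 0"

```text
time: 6.85
ee_pos: [0.5854, 0.2385, 0.1079]
ee_rot: [180.0, 0.2, 84.4]
contact_force: [-1.6, -7.4, 9.0]
grip_width: 0.0002
finger_force: 4.9
```

Request:
servo_tool --moves "0 0 -0.5 0 0 0;0 0 -0.5 0 0 0;0 0 -0.8 0 0 0;-0.8 -0.3 -0.8 0 0 0;-1 -0.5 -0.8 0 0 0;-1 -0.5 0 0 0 0;-1 -0.2 0 0 0 0;0 0 0 0 0 0"

```text
time: 7.65
ee_pos: [0.5281, 0.1287, 0.2088]
ee_rot: [-180.0, 0.1, 84.2]
contact_force: [0.4, -0.1, -0.7]
grip_width: 0.0004
finger_force: 0.0
```

```bash
python3 - <<'E'
from h import *
st(); snap("wrist","w2"); z=load("w2")
C=cloud(z); D=C.copy(); D[...,:2]=(C[...,:2]-W)@S.T
m=(abs(D[...,0]+.064)<.01)&(D[...,1]>.08)&(D[...,1]<.18)&(C[...,2]>.07)
P=D[m]
for a in np.arange(.08,.17,.01):
    q=P[(P[:,1]>=a)&(P[:,1]<a+.01)]
    if len(q): print(round(a,3),len(q),q[:,2].max().round(4),np.median(q[:,2]).round(4))
E
```

```text
t 7.65 stand xy [-0.1076  0.0006] tipz 0.1918 rot [-1.7999e+02  7.0000e-02  8.4230e+01] F [ 0.4 -0.1 -0.7] w 0.0004 ff 0.0
0.08 329 0.125 0.0891
0.09 204 0.0886 0.0836
0.1 182 0.0869 0.0843
0.11 242 0.0907 0.0859
0.12 373 0.0931 0.0891
0.13 385 0.0937 0.0903
0.14 396 0.0943 0.0914
0.15 19 0.093 0.0907
```

View pics/w2.png

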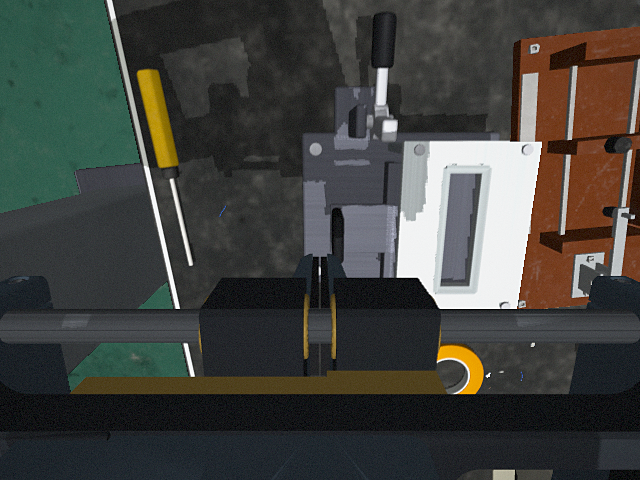

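The lever now lies level with its grip top at about 93 mm, at its stop: knob end at (384,20), hinge at (384,125). Next I'll hook the tab from behind.

Request:
servo_tool --moves "0 0.6 0 0 0 0;0 0.6 0 0 0 0;0 0 0.6 0 0 0;0 0 0.6 0 0 0;0 0 0.6 0 0 0;0 0 0.6 0 0 0;0 0 0.5 0 0 0;0 0 0.23 0 0 0;0 0 0 0 0 0"

```text
time: 8.6
ee_pos: [0.565, 0.1285, 0.1134]
ee_rot: [-179.9, 0.0, 84.4]
contact_force: [0.2, 0.6, 0.1]
grip_width: 0.0002
finger_force: 0.0
```

Request:
servo_tool --moves "0 -0.17 0 0 0 0;0 -0.17 0 0 0 0;0 -0.17 0 0 0 0;0 -0.17 0 0 0 0;0 -0.17 0 0 0 0;0 -0.17 0 0 0 0;0 -0.17 0 0 0 0;0 -0.17 0 0 0 0;0 -0.17 0 0 0 0;0 0 0 0 0 0"

```text
time: 9.6
ee_pos: [0.5183, 0.1323, 0.1144]
ee_rot: [-179.9, 0.0, 84.4]
contact_force: [-0.4, 1.0, -1.3]
grip_width: 0.0004
finger_force: 0.0
```

```bash
python3 -c "
from h import *
st()"
```

```text
t 9.6 stand xy [-0.1177  0.0032] tipz 0.0974 rot [-1.799e+02  3.000e-02  8.441e+01] F [-0.4  1.  -1.3] w 0.0004 ff 0.0
```

Request:
servo_tool --moves "0 -0.1 0 0 0 0;0 -0.1 0 0 0 0;0 -0.1 0 0 0 0;0 0 0 0 0 0"

```text
time: 10.0
ee_pos: [0.5116, 0.133, 0.1145]
ee_rot: [179.8, 0.0, 84.4]
contact_force: [3.4, -1.9, -2.0]
grip_width: 0.0001
finger_force: 2.1
```

Request:
servo_tool --moves "0 -0.05 0 0 0 0;0 -0.05 0 0 0 0;0 0 0 0 0 0"

```text
time: 10.3
ee_pos: [0.5114, 0.1331, 0.1146]
ee_rot: [179.5, -0.0, 84.5]
contact_force: [10.6, -3.2, -7.5]
grip_width: 0.0002
finger_force: 5.2
```

The shutter is at its stop: the force rose and motion ceased. I'll back off, lift and look.

Request:
servo_tool --moves "0 0.2 0 0 0 0;0 0.2 0 0 0 0;0 0 -0.6 0 0 0;0 0 -0.9 0 0 0;0 0 -1 0 0 0;0 0 -1 0 0 0;0 0 0 0 0 0"

```text
time: 11.0
ee_pos: [0.5214, 0.1331, 0.2236]
ee_rot: [179.6, -0.2, 84.4]
contact_force: [-0.4, 0.3, -0.2]
grip_width: -0.0001
finger_force: 0.0
```

```bash
python3 - <<'E'
from h import *
st(); snap("wrist","w3"); snap("top","top1"); z=load("w3")
C=cloud(z); D=C.copy(); D[...,:2]=(C[...,:2]-W)@S.T
m=(D[...,0]>-.17)&(D[...,0]<-.08)&(abs(D[...,1])<.025)&(C[...,2]>.105)&(C[...,2]<.12)
print("tab",np.median(D[m],0),m.sum())
m=(abs(D[...,0])<.009)&(abs(D[...,1])<.04)
h=D[m][:,2]; print("window z percentiles",np.percentile(h,[5,50,95,99]).round(4))
C=cloud(load("top1")); print("row",rect(C,.06,.08,(.44,.55,-.42,-.28)))
E
```

```text
t 11.0 stand xy [-0.1147  0.0043] tipz 0.2066 rot [ 1.7961e+02 -1.7000e-01  8.4390e+01] F [-0.4  0.3 -0.2] w -0.0001 ff 0.0
tab [-0.13861557  0.00207421  0.11373156] 504Traceback (most recent call last):
  File "<stdin>", line 7, in <module>
    return _quantile_unchecked(
        a, q, axis, out, overwrite_input, method, keepdims, weights)
    return _ureduce(a,
                    func=_quantile_ureduce_func,
    ...<5 lines>...
                    overwrite_input=overwrite_input,
                    method=method)
    r = func(a, **kwargs)
    result = _quantile(arr,
                       quantiles=q,
    ...<2 lines>...
                       out=out,
                       weights=wgt)
    slices_having_nans = np.isnan(arr[-1, ...])
                                  ~~~^^^^^^^^^
IndexError: index -1 is out of bounds for axis 0 with size 0
```

The tab is at -138.6 mm, so the shutter is fully open. Now to the row, stopping for a close look beside it.

Request:
servo_tool --moves "-0.5 0 -0.5 0 0 0;-1 0 -0.6 0 0 0;-1 0 -0.5 0 0 0;-1 0 -0.5 0 0 0;-1 0 -0.5 0 0 0;-1 0 0 0 0 0;-1 0 0 0 0 0;-1 0 0 0 0 0;-1 0 0 0 0 0;-1 0 0 0 0 0;-1 0 0 0 0 0;-1 0 0 0 0 0;-1 0 0 0 0 0;-1 0 0 0 0 0;-1 0 0 0 0 0;-1 0 0 0 0 0;-1 0 0 0 0 0;-1 0 0 0 0 0.029;-0.5 0 0 0 0 0.029;0 0 0 0 0 0" --gripper 0

```text
time: 13.1
ee_pos: [0.4644, -0.406, 0.2947]
ee_rot: [-179.7, -0.1, 73.8]
contact_force: [-0.1, -0.2, 0.9]
grip_width: 0.0911
finger_force: 0.0
```

```bash
python3 - <<'E'
from h import *
st(); print(ctrl.get_state()["ee_pos"]); snap("wrist","w4"); C=cloud(load("w4"))
print("row",rect(C,.06,.08,(.42,.58,-.46,-.26)))
print("rowtop",rect(C,.066,.08,(.42,.58,-.46,-.26)))
E
```

```text
t 13.1 stand xy [-0.1183 -0.5378] tipz 0.2777 rot [-1.7975e+02 -1.1000e-01  7.3820e+01] F [-0.1 -0.2  0.9] w 0.0911 ff 0.0
[ 0.46437849 -0.40602218  0.29472222]
row (1434, array([ 496.1, -352.4]), array([84.8, 21.2]), 73.2, array([ 0.4962, -0.3512,  0.0687]))
rowtop (1421, array([ 496.1, -352.4]), array([84.8, 21.2]), 73.2, array([ 0.4963, -0.3512,  0.0688]))
```

View pics/w4.png

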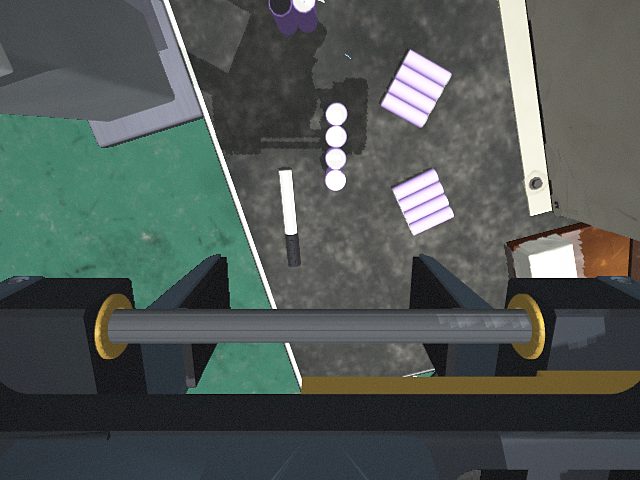

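The wrist view shows the row's four white tops from (336,114) to (335,180), with a pen at (290,215) and the flat packs to the right. The row centre is (0.496, -0.352) with its axis at 73.2°. I'll descend over it.

Request:
servo_tool --moves "0.51 0.126 0 0 0 0.003;0.51 0.126 0 0 0 0;0.51 0.126 0 0 0 0;0.5 0.126 0 0 0 0;0 0 0.8 0 0 0;0 0 0.8 0 0 0;0 0 0.8 0 0 0;0 0 0.8 0 0 0;0 0 0.8 0 0 0;0 0 0.8 0 0 0;0 0 0.8 0 0 0;0 0 0.8 0 0 0;0 0 0.8 0 0 0;0 0 0.43 0 0 0;0 0 0 0 0 0;0 0 0 0 0 0"

```text
time: 14.75
ee_pos: [0.4979, -0.3506, 0.0693]
ee_rot: [179.9, 0.0, 73.4]
contact_force: [-0.2, -0.2, -0.6]
grip_width: 0.0914
finger_force: 0.0
```

Request:
servo_tool --moves "-0.06 -0.03 0.1 0 0 0;0 0 0 0 0 0"

```text
time: 14.95
ee_pos: [0.4961, -0.3525, 0.0664]
ee_rot: [179.9, 0.0, 73.4]
contact_force: [0.4, 0.1, 0.3]
grip_width: 0.0911
finger_force: 0.0
```

Request:
servo_tool --moves "0 0 0 0 0 0;0 0 0 0 0 0;0 0 0 0 0 0;0 0 0 0 0 0;0 0 0 0 0 0;0 0 0 0 0 0;0 0 0 0 0 0;0 0 0 0 0 0;0 0 0 0 0 0;0 0 0 0 0 0" --gripper 1

```text
time: 15.95
ee_pos: [0.4959, -0.3522, 0.0656]
ee_rot: [180.0, -0.0, 73.4]
contact_force: [-0.2, 0.0, 0.4]
grip_width: 0.0211
finger_force: 29.9
```

Request:
servo_tool --moves "0 0 -0.1 0 0 0;0 0 -0.3 0 0 0;0 0 -0.6 0 0 0;0 0 -1 0 0 0;0 0 -1 0 0 0;0 0 -1 0 0 0;0 0 -1 0 0 0;0 0 -0.5 0 0 0;0 0 0 0 0 0;0 0 0 0 0 0"

```text
time: 16.95
ee_pos: [0.4953, -0.3518, 0.2301]
ee_rot: [-179.9, -0.0, 73.4]
contact_force: [-0.9, 1.0, -2.7]
grip_width: 0.0212
finger_force: 29.9
```

The row is held: width 21 mm, weight about 2.7 N. I'll carry it to beside the window and re-measure the window and the held row in one wrist picture.

Request:
servo_tool --moves "0 0 -0.8 0 0 -0.0303;0.5 -0.03 -0.8 0 0 -0.0303;0.8 -0.033 0 0 0 0;0.98 -0.033 0 0 0 0;0.98 -0.033 0 0 0 0;0.98 -0.033 0 0 0 0;0.98 -0.033 0 0 0 0;0.98 -0.033 0 0 0 0;0.98 -0.033 0 0 0 0;0.98 -0.033 0 0 0 0;0.98 -0.033 0 0 0 0;0.98 -0.033 0 0 0 0;0.98 -0.033 0 0 0 0;0.98 -0.033 0 0 0 0;0.98 -0.033 0 0 0 0;0.98 -0.033 0 0 0 0;0.98 -0.033 0 0 0 0;0.98 -0.033 0 0 0 0;0.8 -0.033 0 0 0 0;0.4 0 0 0 0 0"

```text
time: 18.95
ee_pos: [0.5298, 0.1646, 0.2767]
ee_rot: [-179.8, 0.0, 84.4]
contact_force: [-0.9, -0.3, -4.4]
grip_width: 0.0213
finger_force: 29.9
```

Request:
servo_tool --moves "0 0 0 0 0 0;0 0 0 0 0 0;0 0 0 0 0 0"

```text
time: 19.25
ee_pos: [0.5305, 0.1617, 0.2784]
ee_rot: [-180.0, 0.0, 84.3]
contact_force: [-0.2, 0.3, -3.4]
grip_width: 0.021
finger_force: 29.9
```

```bash
python3 - <<'E'
from h import *
st(); print(ctrl.get_state()["ee_pos"]); snap("wrist","w5"); snap("side","s5")
E
```

```text
t 19.25 stand xy [-0.1084  0.0337] tipz 0.2614 rot [-1.7997e+02  5.0000e-02  8.4250e+01] F [-0.2  0.3 -3.4] w 0.021 ff 29.91052843630314
[0.53052093 0.16171443 0.27837037]
```

View pics/w5.png

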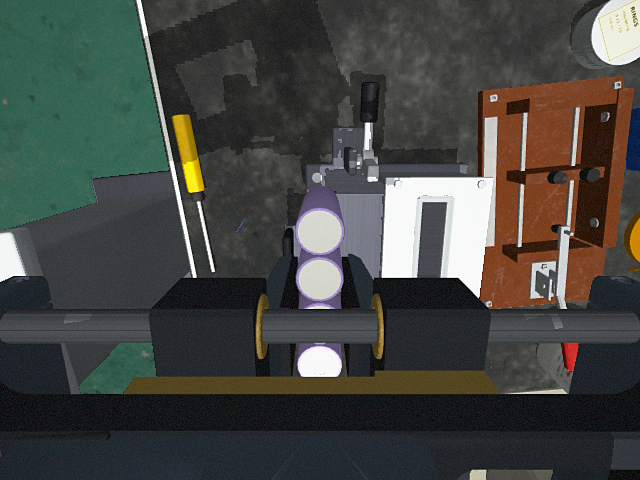

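The picture shows the held row at (320,230) to (320,362), and the window (dark slot) at (420–447, 200–278), clear of the shutter. I'll work out their relative position from this one frame.

```bash
python3 - <<'E'
from h import *
z=load("w5"); C=cloud(z); im=z["im"].astype(int)
T=np.array([.53052,.16171]); Y=np.radians(84.25); X=np.array([np.cos(Y),np.sin(Y)]); Yv=np.array([np.sin(Y),-np.cos(Y)])
def tool(P): d=P[...,:2]-T; return np.stack([d@X,d@Yv],-1)
# row top
m=(C[...,2]>.268)&(C[...,2]<.30); m[:, :290]=0; m[:,350:]=0; m[282:]=0
m&=(im.min(2)>120)|((im[...,2]-im[...,1])>15)
q=tool(C[m]); print("row top n",m.sum(),"z",np.median(C[m][:,2]),"x max",np.percentile(q[:,0],99.5),"y",np.percentile(q[:,1],[.5,99.5]))
# centre of two visible cell caps by white blob
w=((im.min(2)>170)&(C[...,2]>.268)&(C[...,2]<.30)).astype(np.uint8); w[:, :290]=0; w[:,350:]=0
n,l,s,c=cv2.connectedComponentsWithStats(w)
for i in range(1,n):
    if s[i,4]>150: u,v=c[i]; P=ptz(z,u,v,np.median(C[l==i][:,2])); print("cap",c[i].round(1),s[i],tool(P).round(4),np.median(C[l==i][:,2]).round(4))
# subpixel edge lines at z=.09
g=cv2.GaussianBlur(z["im"],(3,3),0).astype(float).mean(2)
def vedge(rows,u0,u1,sign,h):
    pts=[]
    for v in rows:
        d=np.diff(g[v,u0:u1+1])*sign; k=d.argmax(); 
        if 0<k<len(d)-1: 
            a,b,e=d[k-1:k+2]; k=k+.5*(a-e)/(a-2*b+e)
        pts.append(tool(ptz(z,u0+k+.5,v,h)))
    pts=np.array(pts); f=np.polyfit(pts[:,0],pts[:,1],1); r=pts[:,1]-np.polyval(f,pts[:,0]); k=abs(r)<.0007; f=np.polyfit(pts[k,0],pts[k,1],1); return f,pts[k],k.sum()
for n,a in dict(pl=(range(190,270,2),375,395,1,.09),pr=(range(190,290,2),478,500,-1,.09),wl=(range(206,270,2),412,424,-1,.09),wr=(range(206,270,2),441,456,1,.09)).items():
    f,p,k=vedge(*a); print(n,"slope deg",np.degrees(np.arctan(f[0])).round(2),"y at x=-.03:",np.polyval(f,-.044).round(4),k)
for u in range(424,444,4):
    d=np.diff(g[188:212,u]); print("wtop",u,[ (188+int(i),round(float(d[i]),0)) for i in np.argsort(-abs(d))[:3]], tool(ptz(z,u,188+d.argmin()+.5,.09)).round(4))
for u in range(400,470,20):
    d=np.diff(g[165:190,u]); print("ptop",u,tool(ptz(z,u,165+d.argmax()+.5,.09)).round(4))
cv2.imwrite("pics/c5.png",cv2.resize(z["im"][170:300,280:500,::-1],None,fx=3.6,fy=3.6,interpolation=cv2.INTER_CUBIC))
E
```

```text
row top n 3341 z 0.28148726338417446 x max 0.04329114641942366 y [-0.01075241  0.00995676]
cap [319.2 231.3] [ 298  210   44   43 1484] [ 0.0329 -0.0005] 0.2817
cap [319.2 279. ] [ 298  260   43   40 1332] [ 0.0112 -0.0005] 0.2817
cap [319.2 362.5] [ 298  346   44   31 1123] [-0.0307 -0.0005] 0.2816
pl slope deg -0.06 y at x=-.03: 0.0611 40
pr slope deg 3.91 y at x=-.03: 0.1628 11
wl slope deg -0.12 y at x=-.03: 0.0965 32
wr slope deg -0.42 y at x=-.03: 0.1199 32
wtop 424 [(201, -77.0), (202, -49.0), (200, -35.0)] [0.012  0.0983]
wtop 428 [(201, -76.0), (202, -47.0), (200, -33.0)] [0.012 0.102]
wtop 432 [(201, -76.0), (202, -48.0), (200, -34.0)] [0.012  0.1058]
wtop 436 [(201, -76.0), (202, -48.0), (200, -33.0)] [0.012  0.1096]
wtop 440 [(201, -75.0), (202, -47.0), (200, -34.0)] [0.012  0.1134]
ptop 400 [0.0345 0.0743]
ptop 420 [0.0355 0.0928]
ptop 440 [0.0355 0.1113]
ptop 460 [0.0355 0.1299]
```

View pics/c5.png

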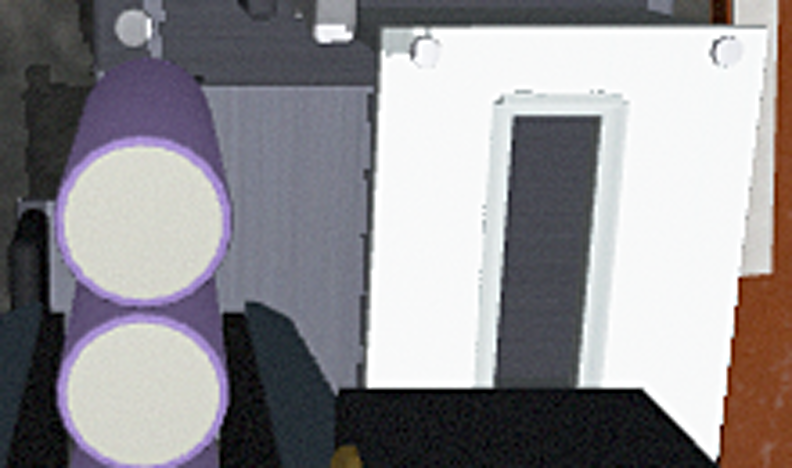

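The window measures 23.4 mm wide, with its centre at tool (-0.0328, 0.1082). The row centre is at (0.0003, -0.0005), and the stand-frame estimate agrees within 0.6 mm. I'll move above the window.

Request:
servo_tool --moves "-0.138 0.453 0 0 0 -0.0011;-0.138 0.453 0 0 0 0;-0.138 0.453 0 0 0 0;-0.138 0.453 0 0 0 0;-0.138 0.453 0 0 0 0;-0.138 0.453 0 0 0 0;-0.138 0.453 0 0 0 0;-0.138 0.453 0 0 0 0;0 0 0.7 0 0 0;0 0 0.7 0 0 0;0 0 0.7 0 0 0;0 0 0.7 0 0 0;0 0 0.4 0 0 0;0 0 0.3 0 0 0;0 0 0 0 0 0;0 0 0 0 0 0;0 0 0 0 0 0;0 0 0 0 0 0"

```text
time: 21.15
ee_pos: [0.6362, 0.1197, 0.1747]
ee_rot: [179.9, -0.0, 84.5]
contact_force: [0.9, 0.2, -4.2]
grip_width: 0.0207
finger_force: 29.9
```

```bash
python3 - <<'E'
from h import *
T=np.array([.53052,.16171]); Y=np.radians(84.25); X=np.array([np.cos(Y),np.sin(Y)]); Yv=np.array([np.sin(Y),-np.cos(Y)])
snap("side","s6")
for i in range(4):
    st(); e=ctrl.get_state()["ee_pos"]; d=e[:2]-T; print("moved",(d@X).round(4),(d@Yv).round(4),"tcp z",e[2].round(4)); snap("wrist","w6")
z=load("w6"); cv2.imwrite("pics/w6c.png",z["im"][:,:,::-1])
E
```

```text
t 21.2 stand xy [0.0008 0.0022] tipz 0.1576 rot [ 1.7991e+02 -3.0000e-02  8.4520e+01] F [ 0.4  0.3 -3.4] w 0.0213 ff 29.91044696420431
moved -0.0313 0.1093 tcp z 0.1746
t 21.25 stand xy [0.0006 0.0022] tipz 0.1574 rot [ 1.7993e+02 -2.0000e-02  8.4520e+01] F [-0.8 -0.  -2.9] w 0.021 ff 29.910321375355124
moved -0.0313 0.1091 tcp z 0.1744
t 21.3 stand xy [0.0006 0.0022] tipz 0.1572 rot [ 1.7995e+02 -2.0000e-02  8.4520e+01] F [ 0.1  1.2 -3.1] w 0.0209 ff 29.910357613116503
moved -0.0313 0.1091 tcp z 0.1742
t 21.35 stand xy [0.0005 0.0021] tipz 0.157 rot [ 1.7996e+02 -1.0000e-02  8.4520e+01] F [-0.1 -1.3 -3.8] w 0.0212 ff 29.910334618762136
moved -0.0314 0.109 tcp z 0.174
```

View pics/w6c.png

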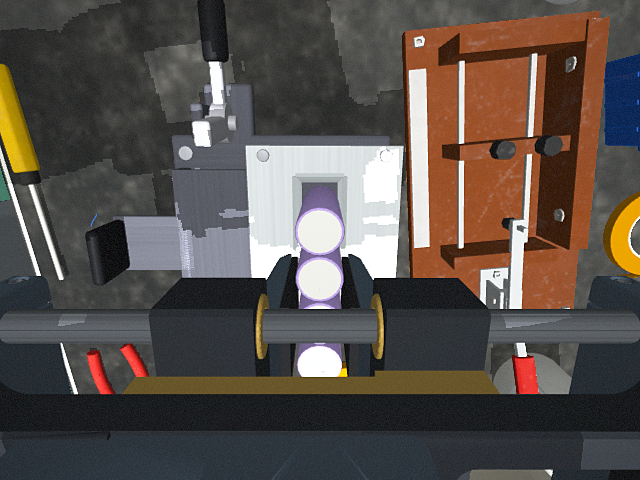

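The row stands over the window: slot edges near (303,190) and (337,190), its top edge at row 182. I'll check the residual offsets in this frame.

```bash
python3 - <<'E'
from h import *
z=load("w6"); im=z["im"]; g=cv2.GaussianBlur(im,(3,3),0).astype(float).mean(2)
s=ctrl.get_state(); T=s["ee_pos"][:2]; Y=np.radians(s["ee_rot"][2]); X=np.array([np.cos(Y),np.sin(Y)]); Yv=np.array([np.sin(Y),-np.cos(Y)])
def tool(P): d=P[...,:2]-T; return np.array([d@X,d@Yv])
def sub(d):
    k=int(d.argmax()); 
    if 0<k<len(d)-1: a,b,e=d[k-1:k+2]; return k+.5*(a-e)/(a-2*b+e)
    return k
for v in range(184,200,2):
    l=296+sub(-np.diff(g[v,296:312]))+.5; r=326+sub(np.diff(g[v,326:346]))+.5
    L,Rr=tool(ptz(z,l,v,.09)),tool(ptz(z,r,v,.09)); print(v,round(l,1),round(r,1),L.round(4),Rr.round(4),"mid",((L+Rr)/2)[1].round(4),"w",(Rr-L)[1].round(4))
for u in (306,312,330): v=174+sub(-np.diff(g[174:192,u]))+.5; print("top",u,round(v,1),tool(ptz(z,u,v,.09)).round(4))
for u in (270,280,370): v=136+sub(np.diff(g[136:156,u]))+.5; print("ptop",u,round(v,1),tool(ptz(z,u,v,.09)).round(4))
C=cloud(z)
w=((im.min(2)>170)&(C[...,2]>.165)&(C[...,2]<.19)).astype(np.uint8); w[:, :290]=0; w[:,350:]=0
n,l,ss,c=cv2.connectedComponentsWithStats(w)
for i in range(1,n):
    if ss[i,4]>150: h=np.median(C[l==i][:,2]); print("cap",c[i].round(1),tool(ptz(z,*c[i],h)).round(4),h)
E
```

```text
184 301.3 337.2 [ 0.0419 -0.0121] [0.0419 0.0112] mid -0.0004 w 0.0233
186 301.4 337.2 [ 0.0406 -0.012 ] [0.0406 0.0112] mid -0.0004 w 0.0233
188 301.4 337.2 [ 0.0393 -0.012 ] [0.0393 0.0112] mid -0.0004 w 0.0232
190 301.4 337.2 [ 0.038 -0.012] [0.038  0.0113] mid -0.0004 w 0.0233
192 301.4 337.2 [ 0.0367 -0.012 ] [0.0367 0.0113] mid -0.0004 w 0.0233
194 301.4 337.2 [ 0.0354 -0.0121] [0.0354 0.0113] mid -0.0004 w 0.0234
196 301.5 337.2 [ 0.034  -0.0121] [0.034  0.0113] mid -0.0004 w 0.0234
198 301.4 337.3 [ 0.0327 -0.0121] [0.0327 0.0114] mid -0.0003 w 0.0235
top 306 181.9 [ 0.0432 -0.009 ]
top 312 182.0 [ 0.0432 -0.0051]
top 330 181.9 [0.0432 0.0065]
ptop 270 145.3 [ 0.0663 -0.0315]
ptop 280 145.3 [ 0.0663 -0.0252]
ptop 370 145.5 [0.0661 0.0316]
cap [318.9 230.4] [ 0.0333 -0.0005] 0.17732969443556743
cap [318.8 278.4] [ 0.0115 -0.0006] 0.17725902895156695
cap [319.2 362.4] [-0.0307 -0.0004] 0.1772064141944897
```

Request:
servo_tool --moves "-0.073 0 0 0 0 0;0 0 0 0 0 0;0 0 0.1 0 0 0;0 0 0.1 0 0 0;0 0 0.1 0 0 0;0 0 0.1 0 0 0;0 0 0.1 0 0 0;0 0 0 0 0 0;0 0 0 0 0 0;0 0 0 0 0 0"

```text
time: 22.4
ee_pos: [0.6357, 0.1174, 0.1588]
ee_rot: [180.0, -0.0, 84.5]
contact_force: [-0.2, 0.0, -3.9]
grip_width: 0.0212
finger_force: 29.9
```

Request:
servo_tool --moves "0 0 0.1 0 0 0;0 0 0.1 0 0 0;0 0 0.1 0 0 0;0 0 0 0 0 0;0 0 0 0 0 0"

```text
time: 22.9
ee_pos: [0.6354, 0.1174, 0.1495]
ee_rot: [-180.0, -0.0, 84.5]
contact_force: [0.9, 0.5, -4.1]
grip_width: 0.0211
finger_force: 29.9
```

The foot is inside the window without contact. I'll continue.

Request:
servo_tool --moves "0 0 0.1 0 0 0;0 0 0.1 0 0 0;0 0 0.1 0 0 0;0 0 0.1 0 0 0;0 0 0.1 0 0 0;0 0 0.1 0 0 0;0 0 0 0 0 0;0 0 0 0 0 0;0 0 0 0 0 0;0 0 0 0 0 0;0 0 0 0 0 0"

```text
time: 24.0
ee_pos: [0.6356, 0.1174, 0.1318]
ee_rot: [180.0, -0.0, 84.5]
contact_force: [-0.5, 1.2, -3.8]
grip_width: 0.021
finger_force: 29.9
```

```bash
python3 - <<'E'
from h import *
snap("wrist","w7"); st(); s=ctrl.get_state(); print(s["ee_pos"],s["torque"],s["qvel"])
z=load("w7"); C=cloud(z); im=z["im"]
print("caps z",np.median(C[225:236,312:326,2]),"foot",np.median(C[225:236,312:326,2])-.0693)
D=(C[...,:2]-W)@S.T
m=(D[...,0]>-.17)&(D[...,0]<-.1)&(abs(D[...,1])<.025)&(C[...,2]>.105)&(C[...,2]<.12); print("tab",np.median(D[m],0))
T=s["ee_pos"][:2]; Y=np.radians(s["ee_rot"][2]); Yv=np.array([np.sin(Y),-np.cos(Y)]);X=np.array([np.cos(Y),np.sin(Y)])
cv2.imwrite("pics/c7.png",cv2.resize(im[90:300,220:430,::-1],None,fx=2.8,fy=2.8))
E
```

```text
t 24.05 stand xy [ 0.0005 -0.0001] tipz 0.1148 rot [ 1.7999e+02 -1.0000e-02  8.4520e+01] F [ 0.7  0.3 -3.2] w 0.0214 ff 29.91055847145617
[0.63555981 0.11740258 0.13177898] [-0.0801741   0.06185709 -0.00773091] [-0.01673916  0.13875416 -0.01381636 -0.03701151 -0.01164199  0.0228107 ]
caps z 0.13514206588163713 foot 0.06584206588163713
tab [-0.13550922  0.00603959]
```

View pics/c7.png

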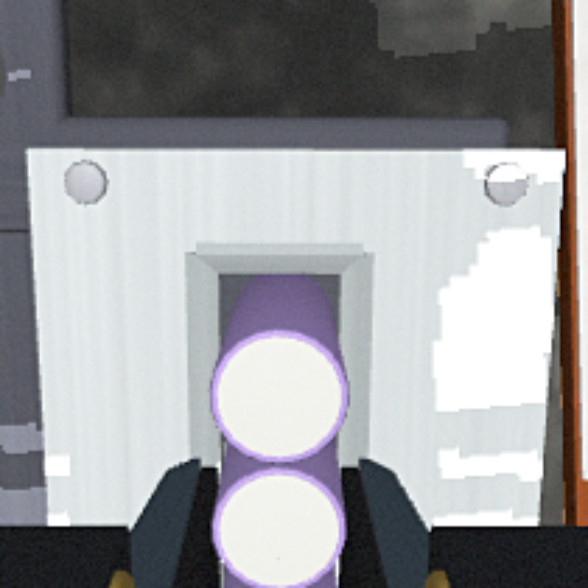

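The row hangs centred in the slot, with a gap visible on both sides. The only force is its own weight, and the foot is 24 mm below the plate top. One millimetre more, settle, and hand in.

Request:
servo_tool --moves "0 0 0.025 0 0 0;0 0 0 0 0 0;0 0 0 0 0 0;0 0 0 0 0 0;0 0 0 0 0 0;0 0 0 0 0 0"

```text
time: 24.65
ee_pos: [0.6355, 0.1174, 0.1309]
ee_rot: [180.0, -0.0, 84.5]
contact_force: [0.3, 0.1, -2.8]
grip_width: 0.0215
finger_force: 29.9
```

```bash
python3 - <<'E'
from h import *
st(); print(ctrl.close_job())
E
```

```text
t 24.65 stand xy [ 0.0004 -0.0001] tipz 0.1139 rot [ 1.800e+02 -1.000e-02  8.452e+01] F [ 0.3  0.1 -2.8] w 0.0215 ff 29.9105529114604
the job is handed in; nothing more can be done
None
```

I threw the lever to its stop, drew the shutter fully open, and handed the job in at 24.65 s with the single row held still and free in the window, its lower end about 25 mm below the guard plate's top.

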